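# Set the running clearance of a bench-clamped disc sander

## Task

On the disc sander clamped to the bench, squeeze the yellow throttle lever fully in against the handle to bleed off the air, and let it spring back out. Then screw the knurled brass nut down (clockwise) until it bottoms out, back it off a quarter turn to set the running clearance, and finish there with the gripper still gripping the nut: do not let go. Leave the bottle, screwdriver, wrench and parts tray where they are.

Things in the scene. Friction and masses are not known exactly. Their poses are not given: they have to be found in the camera images.
- sander: Right-angle disc sander clamped head-up in a grey cradle fixed to the bench. Origin on the bench top under the spindle, z up. Its red round handle (36 mm diameter, axis 80 mm above the bench) runs level along +y, 25 to 225 mm from the spindle. Cradle blocks 50 mm wide, tops 64 mm above the bench, stand under it at y = 70 to 100 and 200 to 230 mm.
- handle_mid (a point): Point on the axis of the red handle, opposite lever_pad: y = 151 mm from the spindle, 80 mm above the bench. Same axes as the sander. Below it the cradle's base plate is 12 mm high.
- pad_top (a point): Centre of the top of the fixed black rubber pad on the sander's head: 125 mm diameter, 14 mm thick, top 126 mm above the bench. On it a steel washer, 60 mm diameter, top 128 mm above the bench, on which the nut bottoms out. A white line on the pad points along the sander's +y.
- throttle_lever (a joint): Yellow lever's swing in rad: 0 = sprung out, 0.20 = fully in at its stop. Lever 105 x 6 mm, 18 mm high, along the handle's +x side; upright pivot at x 22, y 85 mm of the sander, free end to +y, leaning out 0.18 rad when released. Squeeze it to the handle (-x): over both at lever_pad 59 mm released (x -18 to 41), 45 mm squeezed (x -18 to 27). 5 N starts it, 10 N holds it in; springs back.
- lever_pad (a point): Point on the lever's outer face, where to squeeze, 80 mm above the bench and about 66 mm from the pivot. Moves with the lever.
- nut_turn (a joint): Turn of the knurled nut on the spindle in rad: 0 = bottomed out on the washer (hard stop); positive = backed off, anticlockwise seen from above; the largest is 5.0. It starts between 2.1 and 3.3. The thread is right-handed and rises 6 mm per turn; the nut turns stiffly (about 0.06 N m) and stays where it is left, and cannot come off.
- adjusting_nut: Knurled brass nut, round, 40 mm diameter, 36 mm high, axis vertical on the spindle. Origin at the centre of its underside, 128 mm above the bench when bottomed out. A white radial line on its top, along its own +y, points the same way as the white line on the pad when the nut is bottomed out.
- nut_grip (a point): Point on the nut's axis, 24 mm above its underside (12 mm below its top): the height at which to grip it. Fingertips may reach 22 mm below this point before they touch the pad or washer.
- threadlock_bottle: Loose blue bottle with red cap, 38 mm diameter, 85 mm high, standing near the sander; origin at the centre of its underside. Leave alone.
- screwdriver: Loose screwdriver with red handle, 200 mm long, lying on the bench; origin at the middle of its underside. Leave alone.
- wrench: Loose wrench, 180 mm long, lying on the bench; origin at the middle of its underside. Leave alone.
- parts_tray: Loose open blue tray, 100 x 80 x 35 mm; origin at the centre of its underside. Leave alone.

How it is judged:
On the way, in this order (a step that is already met when the one before it is completed fails the run):
1. the throttle lever is squeezed fully in (to at least 0.16 of 0.20 rad) (value of joint throttle_lever above 0.16 rad), for 0.1 s.
2. the throttle lever has sprung back out (below 0.03 rad) (value of joint throttle_lever below 0.03 rad), for 0.1 s.
3. the nut is bottomed out (within 0.08 rad of its stop) (value of joint nut_turn below 0.08 rad), for 0.1 s.
At the end, for the whole second after the job is handed in: The nut is at rest a quarter turn back from its stop (1.57 rad +-0.35), gripped by the fingers (over 4 N, grasp point within 30 mm of nut_grip); the lever is out (below 0.03 rad); bottle, screwdriver, wrench and tray are within 30 mm of their start, the bottle upright (within 0.3 rad) (value of joint nut_turn between 1.22 and 1.92 rad and angular speed of adjusting_nut below 0.1 rad/s and contact force between the fingers and adjusting_nut above 4 N and distance between the grasp point and nut_grip below 0.03 m and value of joint throttle_lever below 0.03 rad and distance of each of threadlock_bottle, screwdriver, wrench, parts_tray from where it was at the start of the episode below 0.03 m and angle between threadlock_bottle's own z axis and vertical below 0.3 rad); the arm keeps its last pose, push and grip.
It fails at once if a bystander is shoved more than 30 mm or the bottle is knocked over (distance of any of threadlock_bottle, screwdriver, wrench, parts_tray from where it was at the start of the episode above 0.03 m or angle between threadlock_bottle's own z axis and vertical above 0.5 rad).
It also fails if it takes over 58 s, if anything falls off the work surface, if the arm or the gripper's body presses on something with over 40 N, if the wrist force passes 120 N, or if a joint passes its speed limit or range.

## Robot

A 7-joint arm with a two-finger parallel gripper is mounted at the origin on the work surface. World frame = base frame: x ahead of the robot, y to its left, z up, the work surface at z = 0. Lengths are in m, angles in rad, forces in N, time in s.
With the tool pointing down it reaches from about 0.35 to 0.9 m from the base axis. Payload 8.1 kg.
Tool frame: the origin (TCP) lies at the very end of the fingers, on their centre line; the grasp point (between the pads) lies grip_point_offset behind it (grip_point_offset is the distance from the TCP to the grasp point, in m); z points along the fingers, y is the direction in which the jaws open and shut (so a half turn about z gives the same grasp; the last joint's range is limited). The gripper opens to 92 mm and grips with 3 to 60 N. Pads are 19 mm wide; open, the fingers measure 130 mm over their backs; the gripper's body (75 mm by 190 mm) begins 47 mm behind the grasp point.
Start: joints at [-1.413, 0.434, 0.025, 1.573, -0.012, 1.134, -0.075], TCP at [0.161, 0.604, 0.227] pointing down, gripper open.
Joint ranges: [-2.62, 2.62], [-0.44, 2.09], [-1.27, 1.32], [0.08, 2.57], [-1.32, 4.46], [0.12, 2], [-2.74, 2.74]. Speed limits (rad/s): [2.22, 2.22, 3.01, 3.01, 3.14, 3.14, 3.14].

## Interface

Orientations are given as a rotation vector (axis times angle).
In Python, from cell import * gives the robot as it stands.
- The arm moves only by the tool drive_tool, never from a script. Its argument "increments" is a list of rows, each an object of numbers: "grip": the gripper's target within -1 to 1 (shut at 1, half-way at 0, fully open at -1); "tx", "ty", "tz": the shift along the world's x, y, z normalised to -1 to 1, where 1 is 400 mm; "turn": the turn about the world's z normalised to -1 to 1, where 1 is 60 degrees. In form: [{"grip": .., "tx": .., "ty": .., "tz": .., "turn": ..}, ...]. A call has 1 to 20 rows; each row is the pose to reach, as a shift and turn from the pose measured when the call began; what a row does not reach only later rows make up. A row lasts 1/10 s, in which the tool goes at most 50 mm and 8.59 degrees, less where a joint would pass 70% of its speed; a pose out of reach is approached as far as the arm can. A call with a number of a shift or a turn outside -1 to 1 is refused whole. A call with a gripper value outside its range is refused whole. The fingers move at their own pace and stop on an object; "newtons" is the grip in N (left out, the last holds). Time passes only in rows, so rows that repeat a pose let the fingers close. It gives the time, the measured TCP pose, the force and the opening at its end, in the units of the state.
- observe(): the state, without advancing time (a new reading comes with each control period).
- get_image(name): name is "side" or "top" or "wrist"; returns the picture (400x640x3 uint8, red, green, blue); there is no depth.
- camera_info(name): a dict with "fx", "fy", "cx", "cy" (pixels), "eye" and "rotation" of the camera in the world; the wrist camera has in their place "hand_eye" (4x4, takes a point from camera to tool coordinates, whose origin is the TCP and whose axes are the flange's). Camera axes: x right, y down, z forward; pixel columns grow to the right and rows downward; lengths in m; the calibration is good to about 2 mm. A picture is of the moment at which its call begins: read the wrist's pose just before it. camera_info takes no time and is no camera call.
- sign_off(): hands the job in, once; it reports no verdict.
The state is a dict: "clock": time; "joints": joint angles; "dq": joint speeds; "joint_efforts": joint torques, N m; "position": TCP position; "ee_rot": TCP orientation; "force": force on the tool from outside, world axes, zero at the start; "ft_torque": the same for the moment, N m; "width": opening from 0.0 (shut) to 1.0 (fully open).
Only numpy, scipy, OpenCV 4.12 (cv2) and the standard library are available. Lean on these libraries where they do the work, as an engineer would, in place of code of your own. Each camera call takes 0.05 s, during which the arm holds its last target. There are 200 camera calls.

## Working session

There is one attempt and no reset: what is moved stays moved. The work goes in short steps, Python scripts to look and compute and a tool call to move; the robot and the scene stay as the last step left them, time stands still between calls to the robot, and variables do not carry over. Pictures are saved under pics/ and viewed, about 8 in all and at most 12, crops included, and the job is handed in when it is done.

Besides the shell and the picture viewer there is one more tool, called after "Request:" by a JSON object that holds its "fn" and its "kwargs", one argument or row to a line. drive_tool: Moves the arm, as the interface text tells. Its arguments: {"type":"object","properties":{"increments":{"type":"array","items":{"type":"object","properties":{"grip":{"type":"number"},"tx":{"type":"number"},"ty":{"type":"number"},"tz":{"type":"number"},"turn":{"type":"number"}}}},"newtons":{"type":"number"}},"required":["increments"]}

```bash
mkdir -p pics
python3 - <<'E'
from cell import *
import cv2
s=observe();print(s)
for n in("top","side"):
    cv2.imwrite(f"pics/{n}0.png",get_image(n)[:,:,::-1]);print(n,camera_info(n))
print(camera_info("wrist"))
try: print(grip_point_offset)
except Exception as e: print(e)
E
```

```text
{'clock': 0.0, 'joints': array([-1.41256246,  0.43521778,  0.02497434,  1.57408622, -0.01156287,
        1.13399847, -0.0750981 ]), 'dq': array([ 3.21483375e-05, -4.35661833e-04,  1.37045292e-03,  1.09102076e-03,
       -3.93659697e-04, -1.21705392e-03, -2.19873190e-04]), 'joint_efforts': array([ 1.67068833e-04, -6.67840648e+01,  9.85529758e-01, -3.14462328e+01,
       -6.03647414e-02,  4.28005157e-02,  1.84275282e-04]), 'position': array([0.16111632, 0.60335273, 0.22595244]), 'ee_rot': array([-4.08635690e-01, -3.11487419e+00,  2.45901937e-03]), 'force': array([ 0.42889946, -0.31426695, -0.29815967]), 'ft_torque': array([0.01215173, 0.03529078, 0.00523867]), 'width': 0.9977963148242953}
top {'fx': 368.4899112882964, 'fy': 368.4899112882964, 'cx': 319.28398612461604, 'cy': 199.93148853295673, 'eye': array([ 0.48846412, -0.07588443,  0.81576919]), 'rotation': array([-2.13021537,  2.1581061 , -0.10536383])}
side {'fx': 439.6803212079496, 'fy': 439.6803212079496, 'cx': 317.5690173166774, 'cy': 204.16163145726762, 'eye': array([0.33925294, 0.69874683, 0.65086064]), 'rotation': array([-0.34313921,  2.6182233 , -1.4110065 ])}
{'fx': 283.2315695157979, 'fy': 283.2315695157979, 'cx': 322.51709444502256, 'cy': 201.56795105498549, 'hand_eye': array([[-6.08542255e-04, -9.59377640e-01, -2.82124393e-01,
         7.67746830e-02],
       [ 9.99998019e-01, -4.92138648e-05, -1.98964138e-03,
         4.40391854e-04],
       [ 1.89493302e-03, -2.82125045e-01,  9.59375770e-01,
        -1.57491702e-01],
       [ 0.00000000e+00,  0.00000000e+00,  0.00000000e+00,
         1.00000000e+00]])}
0.0188
```

View pics/top0.png

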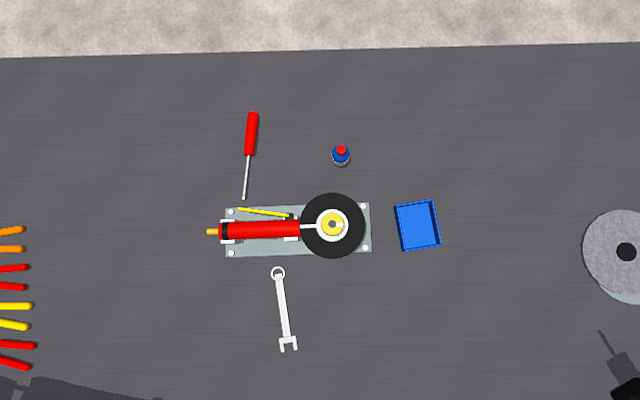

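View pics/side0.png

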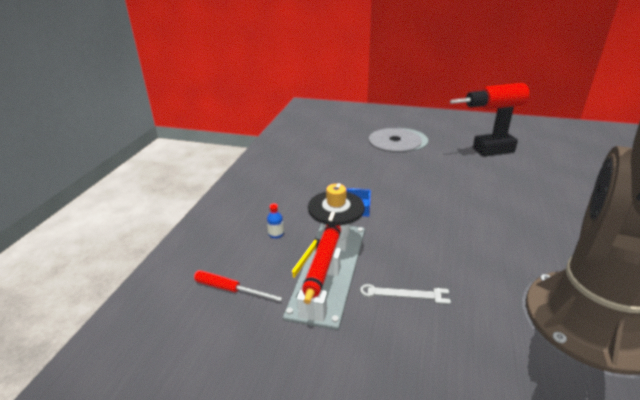

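The top view shows the sander with its head at about (332,225), the red handle running left to about (220,231), and the lever above it. The bottle is at (341,155), the screwdriver at (249,155), the wrench at (283,310) and the tray at (417,225). I'll enlarge this and compute positions.

```bash
cat > h.py <<'E'
import numpy as np,cv2
from scipy.spatial.transform import Rotation as R
from cell import *
def ray(n,uv,z,info=None):
    c=info or camera_info(n);d=R.from_rotvec(c['rotation']).apply([(uv[0]-c['cx'])/c['fx'],(uv[1]-c['cy'])/c['fy'],1]);e=np.array(c['eye'])
    return e+d*(z-e[2])/d[2]
def wcam():
    s=observe();c=camera_info('wrist');H=c['hand_eye'];Rt=R.from_rotvec(s['ee_rot'])
    c['eye']=s['position']+Rt.apply(H[:3,3]);c['rotation']=(Rt*R.from_matrix(H[:3,:3])).as_rotvec();return c
def proj(c,p):
    q=R.from_rotvec(c['rotation']).inv().apply(np.array(p)-c['eye']);return q[0]/q[2]*c['fx']+c['cx'],q[1]/q[2]*c['fy']+c['cy']
E
python3 - <<'E'
from h import *
im=cv2.imread('pics/top0.png')
hsv=cv2.cvtColor(im,cv2.COLOR_BGR2HSV)
# pad: dark pixels
sub=np.zeros(im.shape[:2],np.uint8);sub[185:265,295:372]=1
m=((im.max(2)<45)&(sub>0)).astype(np.uint8)
c,_=cv2.findContours(m,0,1);c=max(c,key=cv2.contourArea);print(cv2.fitEllipse(cv2.convexHull(c)))
(u,v),_,_=cv2.fitEllipse(cv2.convexHull(c));p=ray('top',(u,v),.12);print('pad',p)
m=((hsv[:,:,0]<6)&(hsv[:,:,1]>150)&(hsv[:,:,2]>60));m[:,:200]=0;m[:,305:]=0;m[:215]=0;m[250:]=0
y,x=np.where(m);print('handle',x.min(),x.max(),y.min(),y.max())
for xx in(230,245,260,275,290):
    yy=y[x==xx];print(xx,yy.min(),yy.max(),ray('top',(xx,(yy.min()+yy.max())/2),.08 if 0 else .085))
cv2.imwrite('pics/c1.png',cv2.resize(im[180:270,200:380],None,fx=4.4,fy=4.4,interpolation=2))
for n,uv,z in(('bottle',(341,150),.085),('sdtip',(244,199),.005),('sdtop',(252,113),.015),('wr',(278,267),.0),('wr2',(288,350),0),('tr',(417,225),.02)):print(n,ray('top',uv,z))
E
```

```text
((331.2190246582031, 230.24818420410156), (53.8783073425293, 63.36247634887695), 98.90876770019531)
pad [ 0.51820394 -0.07947138  0.12      ]
handle 218 300 219 238
230 223 238 [0.52171137 0.12188291 0.085     ]
245 222 238 [0.52233015 0.0918381  0.085     ]
260 221 237 [0.52394008 0.06185964 0.085     ]
275 220 237 [0.52455564 0.03192472 0.085     ]
290 220 236 [0.52517002 0.00204705 0.085     ]
bottle [ 0.68199287 -0.10199132  0.085     ]
sdtip [0.59510385 0.11340899 0.005     ]
sdtop [0.79037433 0.09562532 0.015     ]
wr [0.44454615 0.03755933 0.        ]
wr2 [0.27026928 0.01573053 0.        ]
tr [ 0.53140726 -0.26389572  0.02      ]
```

View pics/c1.png

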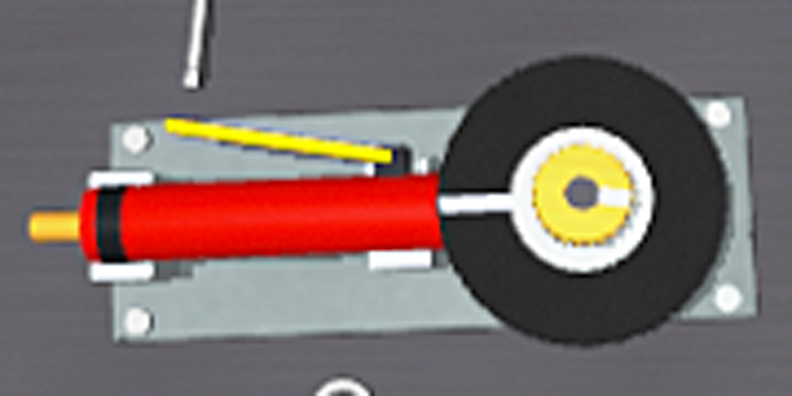

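Run:
```python
from h import *
p=ray('top',(200+584/4.4,180+200/4.4),.126);print('pad',p)
# nut/washer centre (washer circle crop 583,199 r72)
print('washer',ray('top',(200+583/4.4,180+199/4.4),.128))
a=np.array([ray('top',(u,v),.08)[:2] for u,v in((230,230.5),(245,230),(260,229),(275,228.5),(290,228))])
k=np.polyfit(a[:,1],a[:,0],1);print('handle line x at pad y',np.polyval(k,p[1]),'yaw',-np.arctan(k[0]))
# plate corners (crop) z~.012
q=[ray('top',(200+u/4.4,180+v/4.4),.012) for u,v in((110,125),(113,342),(742,97),(757,316))];print(np.round(q,4)); 
d=q[0]-q[2];print('yaw',np.arctan2(-d[0],d[1]));d=q[1]-q[3];print(np.arctan2(-d[0],d[1]))
y=.03;ex=np.array([np.cos(y),np.sin(y)]);ey=np.array([-np.sin(y),np.cos(y)])
s=observe();t=p[:2]+.0045*ex+.151*ey;print('target',t,(t-s['position'][:2])/.4)
# yellow-lever free end check: predicted in world (released) vs pixels
L=np.array([22+105*np.sin(.18),85+105*np.cos(.18)])/1e3
w=p[:2]+L[0]*ex+L[1]*ey;u=proj(camera_info('top'),[*w,.089]);print('lever end crop',(u[0]-200)*4.4,(u[1]-180)*4.4)
jy=R.from_rotvec(s['ee_rot']).apply([0,1,0]);print('jaw',np.degrees(np.arctan2(jy[1],jy[0])))
cc=[ray('top',(200+u/4.4,180+v/4.4),.164+.003) for u,v in((583,192),(617,196))];d=cc[1]-cc[0];print('nut line ang', (np.arctan2(-d[0],d[1])-.03)%6.283)
```

```text
pad [ 0.52684934 -0.08239478  0.126     ]
washer [ 0.52716668 -0.08195929  0.128     ]
handle line x at pad y 0.5282145578863795 yaw 0.030511439177530887
[[ 0.5739  0.1537  0.012 ]
 [ 0.4661  0.15    0.012 ]
 [ 0.5834 -0.1628  0.012 ]
 [ 0.4754 -0.1671  0.012 ]]
yaw 0.030124678243337217
0.02920769584986636
target [0.526818   0.06867225] [ 0.91435447 -1.33679548]
lever end crop 163.83589149866873 132.34023127928637
jaw 75.05310245417473
nut line ang 2.981444267177625
```

Request:
{"fn": "drive_tool", "kwargs": {
  "increments": [
    {"tx": 0.08,"ty": -0.1,"turn": -0.1,"grip": -1},
    {"tx": 0.16,"ty": -0.2,"turn": -0.2,"grip": -1},
    {"tx": 0.24,"ty": -0.3,"turn": -0.3,"grip": -1},
    {"tx": 0.32,"ty": -0.4,"turn": -0.4,"grip": -1},
    {"tx": 0.4,"ty": -0.5,"turn": -0.5,"grip": -1},
    {"tx": 0.48,"ty": -0.6,"turn": -0.6,"grip": -1},
    {"tx": 0.56,"ty": -0.7,"turn": -0.7,"grip": -1},
    {"tx": 0.64,"ty": -0.8,"turn": -0.8,"grip": -1},
    {"tx": 0.72,"ty": -0.9,"turn": -0.9,"grip": -1},
    {"tx": 0.8,"ty": -1,"turn": -1,"grip": -1},
    {"tx": 0.8,"ty": -1,"turn": -1,"grip": -1},
    {"tx": 0.8,"ty": -1,"turn": -1,"grip": -1},
    {"tx": 0.8,"ty": -1,"turn": -1,"grip": -1}
  ]
}}

```text
invalid input
```

Request:
{"fn": "drive_tool", "kwargs": {
  "increments": [
    {"grip": -1.0,"tx": 0.08,"ty": -0.1,"tz": 0.0,"turn": -0.1},
    {"grip": -1.0,"tx": 0.24,"ty": -0.3,"tz": 0.0,"turn": -0.3},
    {"grip": -1.0,"tx": 0.4,"ty": -0.5,"tz": 0.0,"turn": -0.5},
    {"grip": -1.0,"tx": 0.8,"ty": -0.99,"tz": 0.0,"turn": -0.99},
    {"grip": -1.0,"tx": 0.8,"ty": -0.99,"tz": 0.0,"turn": -0.99},
    {"grip": -1.0,"tx": 0.8,"ty": -0.99,"tz": 0.0,"turn": -0.99},
    {"grip": -1.0,"tx": 0.8,"ty": -0.99,"tz": 0.0,"turn": -0.99},
    {"grip": -1.0,"tx": 0.8,"ty": -0.99,"tz": 0.0,"turn": -0.99},
    {"grip": -1.0,"tx": 0.8,"ty": -0.99,"tz": 0.0,"turn": -0.99},
    {"grip": -1.0,"tx": 0.8,"ty": -0.99,"tz": 0.0,"turn": -0.99},
    {"grip": -1.0,"tx": 0.8,"ty": -0.99,"tz": 0.0,"turn": -0.99}
  ],
  "newtons": 30
}}

```text
clock: 1.2
position: [0.4844, 0.2013, 0.2263]
ee_rot: [1.907, 2.494, -0.003]
force: [-0.2, -0.0, 0.4]
width: 0.999
```

Request:
{"fn": "drive_tool", "kwargs": {
  "increments": [
    {"grip": -1.0,"tx": 0.106,"ty": -0.331,"tz": 0.0,"turn": -0.225},
    {"grip": -1.0,"tx": 0.106,"ty": -0.331,"tz": 0.0,"turn": -0.225},
    {"grip": -1.0,"tx": 0.106,"ty": -0.331,"tz": 0.0,"turn": -0.225},
    {"grip": -1.0,"tx": 0.106,"ty": -0.331,"tz": 0.0,"turn": -0.225},
    {"grip": -1.0,"tx": 0.106,"ty": -0.331,"tz": 0.0,"turn": -0.225},
    {"grip": -1.0,"tx": 0.106,"ty": -0.331,"tz": 0.0,"turn": -0.225}
  ],
  "newtons": 30
}}

```text
clock: 1.8
position: [0.5263, 0.0704, 0.2259]
ee_rot: [2.186, 2.255, -0.004]
force: [-0.2, 0.5, -0.4]
width: 1.0
```

Run:
```python
from h import *
c=wcam();im=get_image('wrist')[:,:,::-1].copy();cv2.imwrite('pics/w1raw.png',im)
s=observe();jy=R.from_rotvec(s['ee_rot']).apply([0,1,0]);print(s['position'],s['joints'],np.degrees(np.arctan2(jy[1],jy[0])))
P=np.array([.527,-.0824]);y=.03;ex=np.array([np.cos(y),np.sin(y)]);ey=np.array([-np.sin(y),np.cos(y)])
w=lambda a,b,z:[*(P+a*ex+b*ey),z]
pts=[w(-.018,.151,.08),w(.018,.151,.08),w(0,.025,.098),w(0,.225,.098),w(.022,.085,.089),w(.0408,.188,.089),w(0,0,.128)]
pts+=[w(.0625*np.cos(t),.0625*np.sin(t),.126) for t in np.arange(0,6.28,.5)]
for p in pts: cv2.circle(im,tuple(int(round(v)) for v in proj(c,p)),2,(255,0,255),-1)
cv2.imwrite('pics/w1.png',im)
```

```text
[0.526252   0.07072491 0.22593089] [-0.64518166  0.29851913  0.52916431  1.83392152 -0.16903703  1.05544831
 -0.01941098] 1.8335081167275178
```

View pics/w1.png

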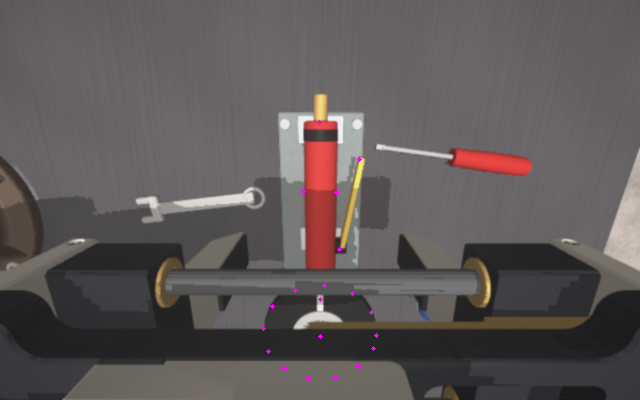

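Request:
{"fn": "drive_tool", "kwargs": {
  "increments": [
    {"grip": -1.0,"tx": 0.002,"ty": -0.005,"tz": -0.08,"turn": 0.0},
    {"grip": -1.0,"tx": 0.002,"ty": -0.005,"tz": -0.16,"turn": 0.0},
    {"grip": -1.0,"tx": 0.002,"ty": -0.005,"tz": -0.24,"turn": 0.0},
    {"grip": -1.0,"tx": 0.002,"ty": -0.005,"tz": -0.32,"turn": 0.0},
    {"grip": -1.0,"tx": 0.002,"ty": -0.005,"tz": -0.41,"turn": 0.0},
    {"grip": -1.0,"tx": 0.002,"ty": -0.005,"tz": -0.41,"turn": 0.0},
    {"grip": -1.0,"tx": 0.002,"ty": -0.005,"tz": -0.41,"turn": 0.0}
  ],
  "newtons": 30
}}

```text
clock: 2.55
position: [0.5267, 0.0696, 0.0622]
ee_rot: [2.184, 2.258, -0.005]
force: [1.0, 0.3, 0.6]
width: 0.999
```

Request:
{"fn": "drive_tool", "kwargs": {
  "increments": [
    {"grip": 0.3,"tx": 0.0,"ty": 0.0,"tz": 0.0,"turn": 0.0},
    {"grip": 0.3,"tx": 0.0,"ty": 0.0,"tz": 0.0,"turn": 0.0},
    {"grip": 0.3,"tx": 0.0,"ty": 0.0,"tz": 0.0,"turn": 0.0},
    {"grip": 0.3,"tx": 0.0,"ty": 0.0,"tz": 0.0,"turn": 0.0},
    {"grip": 0.3,"tx": 0.0,"ty": 0.0,"tz": 0.0,"turn": 0.0},
    {"grip": 0.3,"tx": 0.0,"ty": 0.0,"tz": 0.0,"turn": 0.0},
    {"grip": 0.3,"tx": 0.0,"ty": 0.0,"tz": 0.0,"turn": 0.0},
    {"grip": 0.3,"tx": 0.0,"ty": 0.0,"tz": 0.0,"turn": 0.0},
    {"grip": 0.3,"tx": 0.0,"ty": 0.0,"tz": 0.0,"turn": 0.0},
    {"grip": 0.3,"tx": 0.0,"ty": 0.0,"tz": 0.0,"turn": 0.0}
  ],
  "newtons": 30
}}

```text
clock: 3.55
position: [0.5278, 0.0712, 0.0635]
ee_rot: [2.182, 2.26, -0.0]
force: [0.4, 5.3, 7.7]
width: 0.478
```

Request:
{"fn": "drive_tool", "kwargs": {
  "increments": [
    {"grip": 0.3,"tx": 0.0,"ty": 0.0,"tz": 0.0,"turn": 0.0},
    {"grip": 0.3,"tx": 0.0,"ty": 0.0,"tz": 0.0,"turn": 0.0},
    {"grip": 0.3,"tx": 0.0,"ty": 0.0,"tz": 0.0,"turn": 0.0}
  ],
  "newtons": 30
}}

```text
clock: 3.85
position: [0.5278, 0.0713, 0.0636]
ee_rot: [2.182, 2.26, -0.0]
force: [0.5, 1.1, -2.6]
width: 0.478
```

Run:
```python
from h import *
im=get_image('side')[:,:,::-1];cv2.imwrite('pics/s1.png',cv2.resize(im[170:340,180:440],None,fx=3,fy=3,interpolation=2));print(observe()['width'])
```

```text
0.4770183991903181
```

View pics/s1.png

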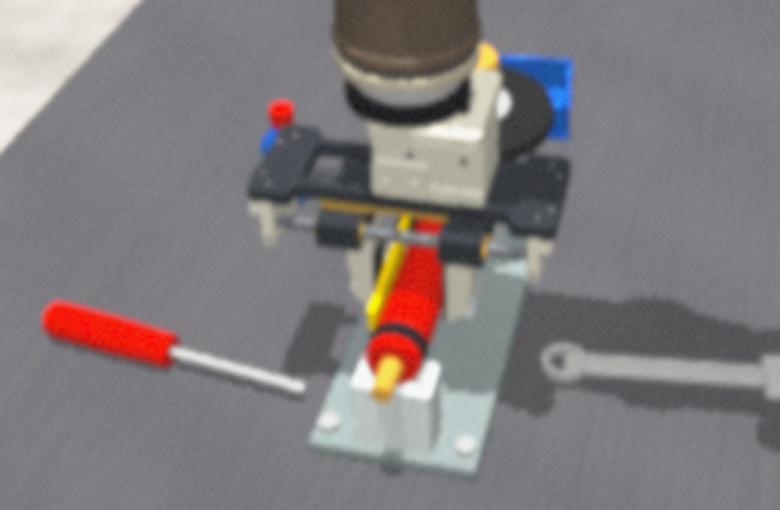

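The lever lies in against the handle, with the gripper opening at 44 mm. I'll release it, rise and pre-turn.

Request:
{"fn": "drive_tool", "kwargs": {
  "increments": [
    {"grip": -1.0,"tx": 0.0,"ty": 0.0,"tz": 0.0,"turn": 0.0},
    {"grip": -1.0,"tx": 0.0,"ty": 0.0,"tz": 0.0,"turn": 0.0},
    {"grip": -1.0,"tx": 0.0,"ty": 0.0,"tz": 0.0,"turn": 0.0},
    {"grip": -1.0,"tx": 0.0,"ty": 0.0,"tz": 0.0,"turn": 0.0},
    {"grip": -1.0,"tx": 0.0,"ty": 0.0,"tz": 0.0,"turn": 0.0},
    {"grip": -1.0,"tx": 0.0,"ty": 0.0,"tz": 0.0,"turn": 0.0},
    {"grip": -1.0,"tx": 0.0,"ty": 0.0,"tz": 0.0,"turn": 0.0},
    {"grip": -1.0,"tx": 0.0,"ty": 0.0,"tz": 0.0,"turn": 0.0}
  ]
}}

```text
clock: 4.7
position: [0.5275, 0.0714, 0.0636]
ee_rot: [-2.182, -2.26, 0.0]
force: [0.5, -0.6, -0.2]
width: 0.999
```

Request:
{"fn": "drive_tool", "kwargs": {
  "increments": [
    {"grip": -1.0,"tx": 0.0,"ty": 0.0,"tz": 0.1,"turn": 0.0},
    {"grip": -1.0,"tx": 0.0,"ty": 0.0,"tz": 0.2,"turn": 0.0},
    {"grip": -1.0,"tx": 0.0,"ty": 0.0,"tz": 0.3,"turn": 0.0},
    {"grip": -1.0,"tx": 0.0,"ty": 0.0,"tz": 0.4,"turn": 0.1},
    {"grip": -1.0,"tx": 0.0,"ty": -0.08,"tz": 0.42,"turn": 0.24},
    {"grip": -1.0,"tx": 0.0,"ty": -0.16,"tz": 0.42,"turn": 0.38},
    {"grip": -1.0,"tx": 0.0,"ty": -0.24,"tz": 0.42,"turn": 0.52},
    {"grip": -1.0,"tx": 0.0,"ty": -0.32,"tz": 0.42,"turn": 0.66},
    {"grip": -1.0,"tx": 0.0,"ty": -0.382,"tz": 0.42,"turn": 0.8},
    {"grip": -1.0,"tx": 0.0,"ty": -0.382,"tz": 0.42,"turn": 0.9},
    {"grip": -1.0,"tx": 0.0,"ty": -0.382,"tz": 0.42,"turn": 0.9},
    {"grip": -1.0,"tx": 0.0,"ty": -0.382,"tz": 0.42,"turn": 0.9},
    {"grip": -1.0,"tx": 0.0,"ty": -0.382,"tz": 0.42,"turn": 0.9}
  ]
}}

```text
clock: 6.0
position: [0.5275, -0.0805, 0.2314]
ee_rot: [-0.919, -3.004, 0.0]
force: [0.3, 0.9, -0.0]
width: 0.998
```

Request:
{"fn": "drive_tool", "kwargs": {
  "increments": [
    {"grip": -1.0,"tx": 0.0,"ty": 0.0,"tz": 0.0,"turn": 0.14},
    {"grip": -1.0,"tx": 0.0,"ty": 0.0,"tz": 0.0,"turn": 0.28},
    {"grip": -1.0,"tx": 0.0,"ty": 0.0,"tz": 0.0,"turn": 0.42},
    {"grip": -1.0,"tx": 0.0,"ty": 0.0,"tz": 0.0,"turn": 0.56},
    {"grip": -1.0,"tx": 0.0,"ty": 0.0,"tz": 0.0,"turn": 0.7},
    {"grip": -1.0,"tx": 0.0,"ty": 0.0,"tz": 0.0,"turn": 0.8},
    {"grip": -1.0,"tx": 0.0,"ty": 0.0,"tz": 0.0,"turn": 0.8},
    {"grip": -1.0,"tx": 0.0,"ty": 0.0,"tz": 0.0,"turn": 0.8}
  ]
}}

```text
clock: 6.8
position: [0.5276, -0.08, 0.2314]
ee_rot: [0.377, -3.119, 0.0]
force: [0.2, -0.4, 0.1]
width: 0.997
```

Run:
```python
from h import *
c=wcam();im=get_image('wrist')[:,:,::-1].copy()
s=observe();jy=R.from_rotvec(s['ee_rot']).apply([0,1,0]);print(s['clock'],s['position'],s['joints'],np.degrees(np.arctan2(jy[1],jy[0])))
P=np.array([.527,-.0820])
for r,z in((.03,.128),(.0625,.126),(.02,.167)):
  for t in np.arange(0,6.28,.5): cv2.circle(im,tuple(int(round(v)) for v in proj(c,[P[0]+r*np.cos(t),P[1]+r*np.sin(t),z])),1,(255,0,255),-1)
im2=get_image('side')[:,:,::-1][170:340,210:400]
cv2.imwrite('pics/w2.png',np.hstack([im,cv2.resize(im2,(160,143))[:0] ]) if 0 else im)
k=cv2.resize(im2,None,fx=2,fy=2,interpolation=2)
out=np.zeros((400,640+140,3),np.uint8) if 0 else np.zeros((590,640,3),np.uint8)
out[:250]=im[150:400];out[250:590,:380]=k
cv2.imwrite('pics/w2.png',out)
```

```text
6.85 [ 0.52755017 -0.0801366   0.23140395] [-0.14220114  0.28121954  0.24568037  1.8043619  -0.07692363  1.06564211
  1.94287867] 103.78451038451385
```

View pics/w2.png

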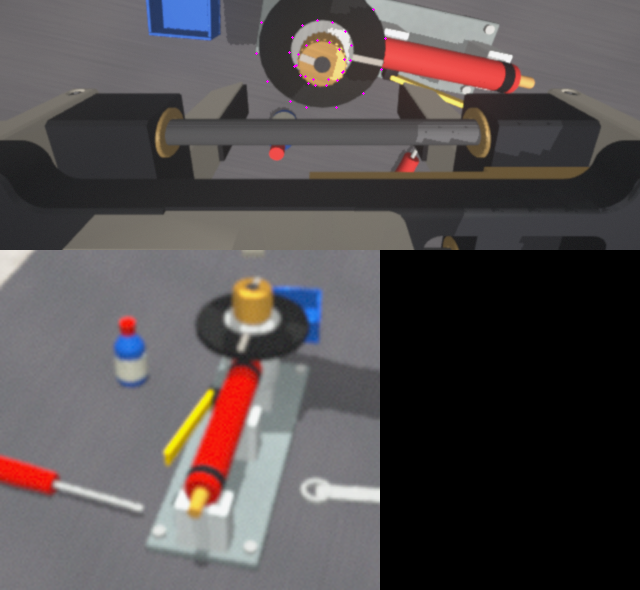

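The lever has sprung back out and the overlay matches the pad and nut (nut at about (321,63) in the crop). I'll go down and grip the nut.

Request:
{"fn": "drive_tool", "kwargs": {
  "increments": [
    {"grip": -1.0,"tx": -0.001,"ty": -0.004,"tz": -0.08,"turn": 0.0},
    {"grip": -1.0,"tx": -0.001,"ty": -0.004,"tz": -0.15,"turn": 0.0},
    {"grip": -1.0,"tx": -0.001,"ty": -0.004,"tz": -0.2,"turn": 0.0},
    {"grip": -1.0,"tx": -0.001,"ty": -0.004,"tz": -0.231,"turn": 0.0},
    {"grip": -1.0,"tx": -0.001,"ty": -0.004,"tz": -0.231,"turn": 0.0},
    {"grip": -1.0,"tx": -0.001,"ty": -0.004,"tz": -0.231,"turn": 0.0}
  ]
}}

```text
clock: 7.5
position: [0.5276, -0.0818, 0.1396]
ee_rot: [-0.377, 3.119, -0.001]
force: [0.5, -0.9, -0.1]
width: 0.997
```

Request:
{"fn": "drive_tool", "kwargs": {
  "increments": [
    {"grip": 0.5,"tx": 0.0,"ty": 0.0,"tz": 0.0,"turn": 0.0},
    {"grip": 0.5,"tx": 0.0,"ty": 0.0,"tz": 0.0,"turn": 0.0},
    {"grip": 0.5,"tx": 0.0,"ty": 0.0,"tz": 0.0,"turn": 0.0},
    {"grip": 0.5,"tx": 0.0,"ty": 0.0,"tz": 0.0,"turn": 0.0},
    {"grip": 0.5,"tx": 0.0,"ty": 0.0,"tz": 0.0,"turn": 0.0},
    {"grip": 0.5,"tx": 0.0,"ty": 0.0,"tz": 0.0,"turn": 0.0},
    {"grip": 0.5,"tx": 0.0,"ty": 0.0,"tz": 0.0,"turn": 0.0},
    {"grip": 0.5,"tx": 0.0,"ty": 0.0,"tz": 0.0,"turn": 0.0},
    {"grip": 0.5,"tx": 0.0,"ty": 0.0,"tz": 0.0,"turn": 0.0},
    {"grip": 0.5,"tx": 0.0,"ty": 0.0,"tz": 0.0,"turn": 0.0},
    {"grip": 0.5,"tx": 0.0,"ty": 0.0,"tz": 0.0,"turn": 0.0},
    {"grip": 0.5,"tx": 0.0,"ty": 0.0,"tz": 0.0,"turn": 0.0}
  ],
  "newtons": 20
}}

```text
clock: 8.7
position: [0.5274, -0.081, 0.1396]
ee_rot: [0.378, -3.119, -0.001]
force: [-2.2, 5.4, 3.8]
width: 0.43
```

Request:
{"fn": "drive_tool", "kwargs": {
  "increments": [
    {"grip": 0.5,"tx": 0.0,"ty": 0.0,"tz": 0.0,"turn": -0.1},
    {"grip": 0.5,"tx": 0.0,"ty": 0.0,"tz": -0.0005,"turn": -0.2},
    {"grip": 0.5,"tx": 0.0,"ty": 0.0,"tz": -0.0007,"turn": -0.3},
    {"grip": 0.5,"tx": 0.0,"ty": 0.0,"tz": -0.001,"turn": -0.4},
    {"grip": 0.5,"tx": 0.0,"ty": 0.0,"tz": -0.0012,"turn": -0.5},
    {"grip": 0.5,"tx": 0.0,"ty": 0.0,"tz": -0.0015,"turn": -0.6},
    {"grip": 0.5,"tx": 0.0,"ty": 0.0,"tz": -0.0017,"turn": -0.7},
    {"grip": 0.5,"tx": 0.0,"ty": 0.0,"tz": -0.002,"turn": -0.8},
    {"grip": 0.5,"tx": 0.0,"ty": 0.0,"tz": -0.0022,"turn": -0.9},
    {"grip": 0.5,"tx": 0.0,"ty": 0.0,"tz": -0.0025,"turn": -1.0},
    {"grip": 0.5,"tx": 0.0,"ty": 0.0,"tz": -0.0025,"turn": -1.0},
    {"grip": 0.5,"tx": 0.0,"ty": 0.0,"tz": -0.0025,"turn": -1.0}
  ]
}}

```text
clock: 9.9
position: [0.5275, -0.0805, 0.1386]
ee_rot: [-1.227, -2.892, -0.001]
force: [-0.6, 4.3, 1.1]
width: 0.436
```

Run:
```python
from h import *
im=get_image('wrist')[:,:,::-1].copy()
im2=get_image('side')[:,:,::-1];im3=get_image('top')[:,:,::-1]
out=np.zeros((600,700,3),np.uint8);out[:300,:700]=cv2.resize(im[:200],(640,200))[:0] if 0 else 0
out[:300,:640]=im[100:400]
out[300:600,:350]=cv2.resize(im2[150:250,290:407],(350,300));out[300:600,350:]=cv2.resize(im3[175:275,275:392],(350,300))
cv2.imwrite('pics/w3.png',out)
s=observe();jy=R.from_rotvec(s['ee_rot']).apply([0,1,0]);print(s['clock'],s['position'],s['joints'][6],s['force'],s['ft_torque'],np.degrees(np.arctan2(jy[1],jy[0])))
```

```text
10.05 [ 0.5274561  -0.08050114  0.13859915] 1.0728378643042045 [0.1527439  5.15088233 2.70761561] [ 1.09343198  0.09799297 -0.02635649] 43.953816680177674
```

View pics/w3.png

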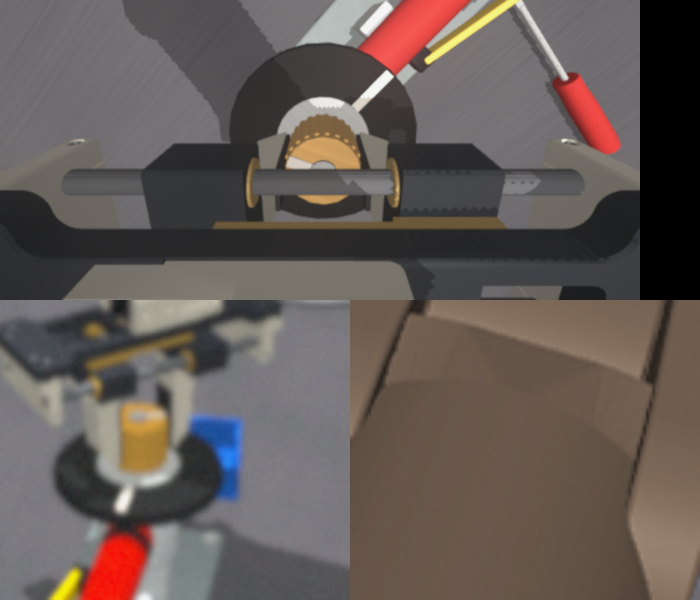

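The wrist view shows the white line on the nut at about (298,160), with its centre at about (322,168). It's unchanged relative to the jaws, so nothing is slipping. I'll keep turning.

Request:
{"fn": "drive_tool", "kwargs": {
  "increments": [
    {"grip": 0.5,"tx": 0.0,"ty": 0.0,"tz": 0.0,"turn": -0.1},
    {"grip": 0.5,"tx": 0.0,"ty": 0.0,"tz": -0.0005,"turn": -0.2},
    {"grip": 0.5,"tx": 0.0,"ty": 0.0,"tz": -0.0007,"turn": -0.3},
    {"grip": 0.5,"tx": 0.0,"ty": 0.0,"tz": -0.001,"turn": -0.4},
    {"grip": 0.5,"tx": 0.0,"ty": 0.0,"tz": -0.0012,"turn": -0.5},
    {"grip": 0.5,"tx": 0.0,"ty": 0.0,"tz": -0.0015,"turn": -0.6},
    {"grip": 0.5,"tx": 0.0,"ty": 0.0,"tz": -0.0017,"turn": -0.7},
    {"grip": 0.5,"tx": 0.0,"ty": 0.0,"tz": -0.002,"turn": -0.8},
    {"grip": 0.5,"tx": 0.0,"ty": 0.0,"tz": -0.0022,"turn": -0.9},
    {"grip": 0.5,"tx": 0.0,"ty": 0.0,"tz": -0.0025,"turn": -1.0},
    {"grip": 0.5,"tx": 0.0,"ty": 0.0,"tz": -0.0025,"turn": -1.0},
    {"grip": 0.5,"tx": 0.0,"ty": 0.0,"tz": -0.0025,"turn": -1.0}
  ]
}}

```text
clock: 11.25
position: [0.5279, -0.0804, 0.1377]
ee_rot: [2.505, 1.894, 0.002]
force: [2.2, 4.6, 0.1]
width: 0.432
```

```bash
cat >> h.py <<'E'
def line(name):
    c=wcam();im=get_image('wrist')[:,:,::-1].copy();cv2.imwrite(f'pics/{name}raw.png',im)
    s=observe();jy=R.from_rotvec(s['ee_rot']).apply([0,1,0]);print(s['clock'],s['position'],'q7',s['joints'][6],s['force'],'tz',s['ft_torque'],np.degrees(np.arctan2(jy[1],jy[0])),s['width'])
    # rectify the nut top (z=.165) into world axes: up = sander +y, left = sander -x
    P=np.array([.527,-.082]);y=.03;ex=np.array([np.cos(y),np.sin(y)]);ey=np.array([-np.sin(y),np.cos(y)])
    g=(np.arange(300)-150)/150*.03;X,Y=np.meshgrid(g,-g)
    W=P+X[...,None]*ex+Y[...,None]*ey;W=np.dstack([W,np.full(X.shape,.165)])
    q=R.from_rotvec(c['rotation']).inv().apply((W-c['eye']).reshape(-1,3)).reshape(300,300,3)
    rec=cv2.remap(im,(q[...,0]/q[...,2]*c['fx']+c['cx']).astype(np.float32),(q[...,1]/q[...,2]*c['fy']+c['cy']).astype(np.float32),1)
    return im,rec
E
python3 - <<'E'
from h import *
im,rec=line('w4')
im1=cv2.imread('pics/w3.png')
out=np.zeros((600,640,3),np.uint8);out[:300]=im[100:400];out[300:,:300]=rec
cv2.imwrite('pics/w4.png',out)
E
```

```text
11.3 [ 0.52786781 -0.08037344  0.13766695] q7 0.20302152674962487 [2.29694666 4.70296771 0.25988289] tz [ 0.91630652 -0.42589671 -0.03738761] -15.82940453296644 0.4299219052055347
```

View pics/w4.png

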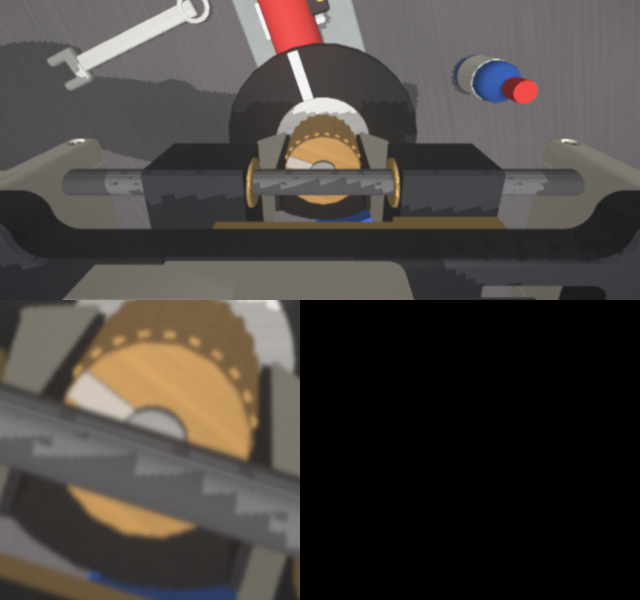

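In the rectified view (up is sander +y), the line points about 55° anticlockwise, so about 0.93 rad remain. I'll turn 60° and a bit more, into the stop.

Request:
{"fn": "drive_tool", "kwargs": {
  "increments": [
    {"grip": 0.5,"tx": 0.0,"ty": 0.0,"tz": 0.0,"turn": -0.1},
    {"grip": 0.5,"tx": 0.0,"ty": 0.0,"tz": -0.0005,"turn": -0.2},
    {"grip": 0.5,"tx": 0.0,"ty": 0.0,"tz": -0.0007,"turn": -0.3},
    {"grip": 0.5,"tx": 0.0,"ty": 0.0,"tz": -0.001,"turn": -0.4},
    {"grip": 0.5,"tx": 0.0,"ty": 0.0,"tz": -0.0012,"turn": -0.5},
    {"grip": 0.5,"tx": 0.0,"ty": 0.0,"tz": -0.0015,"turn": -0.6},
    {"grip": 0.5,"tx": 0.0,"ty": 0.0,"tz": -0.0017,"turn": -0.7},
    {"grip": 0.5,"tx": 0.0,"ty": 0.0,"tz": -0.002,"turn": -0.8},
    {"grip": 0.5,"tx": 0.0,"ty": 0.0,"tz": -0.0022,"turn": -0.85},
    {"grip": 0.5,"tx": 0.0,"ty": 0.0,"tz": -0.0022,"turn": -0.9},
    {"grip": 0.5,"tx": 0.0,"ty": 0.0,"tz": -0.0022,"turn": -0.95},
    {"grip": 0.5,"tx": 0.0,"ty": 0.0,"tz": -0.0022,"turn": -1.0},
    {"grip": 0.5,"tx": 0.0,"ty": 0.0,"tz": -0.0022,"turn": -1.0}
  ]
}}

```text
clock: 12.6
position: [0.5271, -0.081, 0.1367]
ee_rot: [3.116, 0.389, -0.001]
force: [-4.3, 2.5, 4.7]
width: 0.432
```

Run:
```python
from h import *
im,rec=line('w5');cv2.imwrite('pics/w5rec.png',rec)
```

```text
12.65 [ 0.52706044 -0.08098011  0.13674141] q7 -0.6237562487501747 [-4.46950052  0.90146861  4.85208879] tz [0.3336718  0.94161436 0.2255481 ] -75.69058005889758 0.4264249210981681
```

Request:
{"fn": "drive_tool", "kwargs": {
  "increments": [
    {"grip": 0.5,"tx": 0.0,"ty": 0.0,"tz": 0.0,"turn": -0.05},
    {"grip": 0.5,"tx": 0.0,"ty": 0.0,"tz": 0.0,"turn": -0.1},
    {"grip": 0.5,"tx": 0.0,"ty": 0.0,"tz": 0.0,"turn": -0.15},
    {"grip": 0.5,"tx": 0.0,"ty": 0.0,"tz": 0.0,"turn": -0.2},
    {"grip": 0.5,"tx": 0.0,"ty": 0.0,"tz": 0.0,"turn": -0.2},
    {"grip": 0.5,"tx": 0.0,"ty": 0.0,"tz": 0.0,"turn": -0.2}
  ]
}}

```text
clock: 13.25
position: [0.5265, -0.0809, 0.1366]
ee_rot: [3.14, 0.068, -0.003]
force: [-3.2, 3.8, 4.8]
width: 0.432
```

Run:
```python
from h import *
im,rec=line('w6');cv2.imwrite('pics/w6.png',np.hstack([cv2.imread('pics/w5rec.png'),rec]))
```

```text
13.3 [ 0.52648643 -0.08088313  0.13660516] q7 -0.784241354654129 [-4.58003109  3.21256473  5.34229604] tz [0.73605409 0.9153381  0.27867111] -87.54729970818443 0.4336647033338836
```

View pics/w6.png

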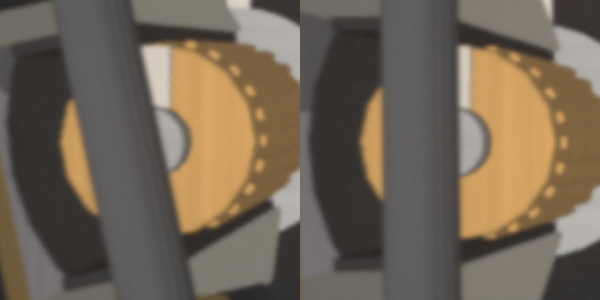

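The line points straight along the pad's line in both frames. It didn't move during the extra 12°, and the reaction torque rose to 0.28 N m, so the nut is bottomed out. I'll back off a quarter turn.

Request:
{"fn": "drive_tool", "kwargs": {
  "increments": [
    {"grip": 0.5,"tx": 0.0,"ty": 0.0,"tz": 0.0,"turn": 0.1},
    {"grip": 0.5,"tx": 0.0,"ty": 0.0,"tz": 0.0005,"turn": 0.2},
    {"grip": 0.5,"tx": 0.0,"ty": 0.0,"tz": 0.0007,"turn": 0.3},
    {"grip": 0.5,"tx": 0.0,"ty": 0.0,"tz": 0.001,"turn": 0.4},
    {"grip": 0.5,"tx": 0.0,"ty": 0.0,"tz": 0.0012,"turn": 0.5},
    {"grip": 0.5,"tx": 0.0,"ty": 0.0,"tz": 0.0015,"turn": 0.6},
    {"grip": 0.5,"tx": 0.0,"ty": 0.0,"tz": 0.0017,"turn": 0.7},
    {"grip": 0.5,"tx": 0.0,"ty": 0.0,"tz": 0.002,"turn": 0.8},
    {"grip": 0.5,"tx": 0.0,"ty": 0.0,"tz": 0.002,"turn": 0.8}
  ]
}}

```text
clock: 14.2
position: [0.5269, -0.0818, 0.1375]
ee_rot: [2.838, 1.341, -0.0]
force: [1.1, -1.1, -2.1]
width: 0.435
```

Request:
{"fn": "drive_tool", "kwargs": {
  "increments": [
    {"grip": 0.5,"tx": 0.0,"ty": 0.0,"tz": 0.0005,"turn": 0.1},
    {"grip": 0.5,"tx": 0.0,"ty": 0.0,"tz": 0.0007,"turn": 0.2},
    {"grip": 0.5,"tx": 0.0,"ty": 0.0,"tz": 0.001,"turn": 0.3},
    {"grip": 0.5,"tx": 0.0,"ty": 0.0,"tz": 0.0012,"turn": 0.4},
    {"grip": 0.5,"tx": 0.0,"ty": 0.0,"tz": 0.0015,"turn": 0.5},
    {"grip": 0.5,"tx": 0.0,"ty": 0.0,"tz": 0.0017,"turn": 0.6},
    {"grip": 0.5,"tx": 0.0,"ty": 0.0,"tz": 0.002,"turn": 0.74},
    {"grip": 0.5,"tx": 0.0,"ty": 0.0,"tz": 0.002,"turn": 0.74},
    {"grip": 0.5,"tx": 0.0,"ty": 0.0,"tz": 0.002,"turn": 0.74},
    {"grip": 0.5,"tx": 0.0,"ty": 0.0,"tz": 0.002,"turn": 0.74}
  ]
}}

```text
clock: 15.2
position: [0.5278, -0.0821, 0.1383]
ee_rot: [2.127, 2.306, 0.003]
force: [5.6, -0.1, -4.7]
width: 0.433
```

Run:
```python
from h import *
im,rec=line('w7');out=np.zeros((600,640,3),np.uint8);out[:300,:300]=rec;out[:300,300:]=get_image('side')[:,:,::-1][100:400,150:490];out[300:]=im[:300];cv2.imwrite('pics/w7.png',out);print(observe()['dq'])
```

```text
15.25 [ 0.52783425 -0.08209181  0.13828727] q7 0.4939162338679234 [ 4.77567558 -0.0356184  -5.32718922] tz [-0.05651918 -0.97058487  0.03701591] 4.629559393977887 0.43148762027363385
[-8.94961919e-04 -7.93580922e-04  4.27473880e-04  1.42171086e-03
  8.22750905e-06 -1.49564848e-03  8.46180677e-04]
```

View pics/w7.png

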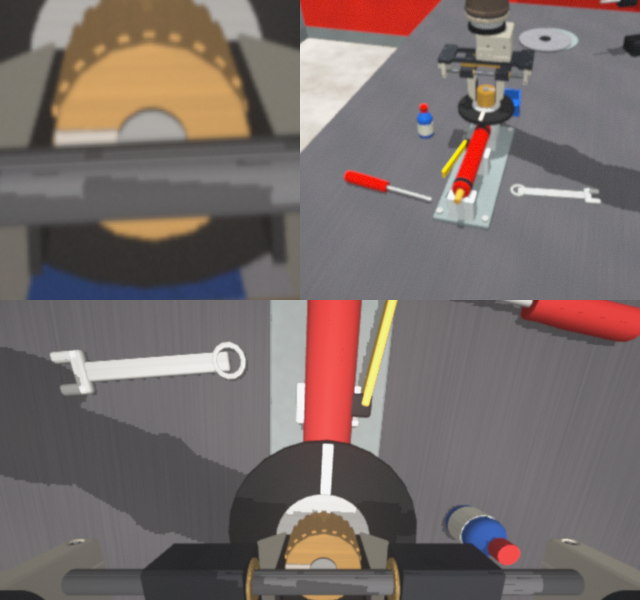

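The line now points left, 90° anticlockwise of the pad's line. The lever is out, the bystanders haven't moved, and the grip is holding at 20 N. I'll hand in.

```bash
python3 -c "
from cell import *
print(sign_off())"
```

```text
the job is handed in; nothing more can be done
None
```

The job is done and handed in at about 15 s of the 58 s allowed; no verdict was reported.

- **Lever:** I squeezed it fully in. The gripper opening was 44 mm, against the 45 mm expected for a full squeeze. The camera then showed it sprung back out.
- **Nut bottomed out:** In a single 20 N grip, I turned the nut clockwise until it stopped. The last 12° of turn did not move its white line, which pointed along the pad's line, and the reaction torque rose to about 0.28 N m.
- **Quarter turn back:** I backed it off by about 92° of wrist turn. In the last picture the nut's line pointed about 90° anticlockwise from the pad's line.
- **Final state:** The gripper still holds the nut, at about 39.7 mm opening and a 20 N setting. The lever is out, and the bottle, screwdriver, wrench and tray look unmoved (judged by eye). No check failed or disagreed.

The first move call was refused as invalid input before anything moved. I resent it with every field filled in and it went through.

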